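Hang the gauge rack on the cleat board

ROBOT

A 6-joint arm with a two-finger parallel gripper is mounted at the origin on the work surface; the furniture and walls round the work are solid. World frame = base frame: x ahead of the robot, y to its left, z up, the work surface at z = 0. Lengths are in m, angles in rad, forces in N, time in s.
With the tool pointing down it reaches from about 0.325 to 0.925 m from the base axis. Payload 3.1 kg.
Tool frame: the origin (TCP) lies at the very end of the fingers, on their centre line; the grasp point (between the pads) lies 19 mm behind it (pinch_z is the distance from the TCP to the grasp point, in m); x points along the fingers, y is the direction in which the jaws open and shut, and the axes are right-handed (so a half turn about x gives the same grasp; the last joint's range is limited). The gripper opens to 85 mm and grips with 20 to 120 N. Pads are 22 mm wide; open, the fingers measure 114 mm over their backs; the gripper's body (76 mm by 85 mm) begins 54 mm behind the grasp point. The pads swing forward as they close: fully open they stand 13 mm farther back than shut.
Start: joints at [1.18, 0.217, 1.613, -0, 1.311, -0.112], TCP at [0.172, 0.601, 0.231] pointing down, gripper open.
Joint ranges: [-2.75, 2.75], [-0.78, 2.1], [0.31, 2.55], [-1.13, 4.27], [0.13, 2.63], [-2.58, 2.58]. Speed limits (rad/s): [2.79, 2.79, 3.14, 3.14, 3.14, 3.14].

INTERFACE

Orientations are given as [roll, pitch, yaw] about the fixed x, y, z axes, in that order (R = Rz(yaw) Ry(pitch) Rx(roll)).
In Python, from workcell import state, snapshot, close_job, silhouettes, pinch_z gives the robot as it stands. The module is installed in compiled form; this text tells all that it offers.
- The arm moves only by the tool jog_arm, never from a script. Its arguments are lists of equal length, an entry for each row: "slide": the shift along the tool's x, y, z in cm, a list of three; "twist": the turn, a rotation vector about the tool's x, y, z in rad, a list of three; "fingers": the finger opening in cm, from 0 to 8.54. A call has 1 to 8 rows; each row is the pose to reach, as a shift and turn from the pose commanded when the call began, along the tool's axes at that moment; what a row does not reach only later rows make up. A row lasts 1/12 s, in which the tool goes at most 41.7 mm and 7.16 degrees, less where a joint would pass 70% of its speed; a pose out of reach is approached as far as the arm can. A call with a gripper value outside its range is refused whole. The fingers move at their own pace and stop on an object; the grip force is fixed at half the most. Time passes only in rows, so rows that repeat a pose let the fingers close. It gives the time, the measured TCP pose, the force and the opening at its end, in the units of the state.
- state(): the state, without advancing time (a new reading comes with each control period).
- snapshot(name): name is "scene" or "side" or "wrist"; returns a dict with "img" (480x640x3 uint8, red, green, blue), "z_map" (480x640 float32, m along the optical axis (not along the pixel's ray), 0 where there is no reading), "intrinsics" (3x3 intrinsics, pixels), "cam_to_world" (4x4, takes a point from camera to world coordinates). Camera axes: x right, y up, looking along -z (the intrinsics and any distortion apply to the point x, -y, -z); pixel columns grow to the right and rows downward; lengths in m; the calibration is good to about 2 mm. A picture is of the moment at which its call begins.
- close_job(): hands the job in, once; it reports no verdict.
Trained networks look in a picture, given as the dict that the camera call returned (one of the last four; its "shot" number tells which), for a name from the list of things; names that differ only in an ending like _2 or _b are one class to them, and where a whole thing is asked for, a point or a joint stands for the part that bears it (a point fixed in the world has none). Each returns a list of dicts, best first, with "confidence" (0 to 1); they miss things now and then, are a little off and sometimes report something else, mostly with a low value. They report only what shows in the picture. A call takes as long as a camera call. They do not tell look-alikes from the thing itself.
- silhouettes(picture, name): "mask" (480x640 bool, what is visible of it) and "rect" ([left, top, right, bottom] in pixels, round what is visible of it).
The state is a dict: "t": time; "joint_positions": joint angles; "joint_velocities": joint speeds; "joint_efforts": joint torques, N m; "ee_pos": TCP position; "tcp_rot": TCP orientation; "ft_force": force on the tool from outside, world axes, zero at the start; "torque": the same for the moment, N m; "grip_width": finger opening in m.
Only numpy, scipy, OpenCV 4.12 (cv2) and the standard library are available. Lean on these libraries where they do the work, as an engineer would, in place of code of your own. Each camera call takes 0.05 s, during which the arm holds its last target. There are 200 camera calls.

TASK

Hang the gauge rack, the taller rack with the sloping strip on its back, on the cleat of the upright board, near the middle. Tip the top of the rack about 15 degrees toward the board, bring its rear strip over the cleat so that it goes in behind it, then bring the rack upright, let it down until it locks flush and let go. Leave the shorter plain rack, which has no strip, where it stands.

Things in the scene. Friction and masses are not known exactly. Their poses are not given: they have to be found in the camera images.
- gauge_rack: Loose upright two-bay aluminium rack, about 0.3 kg, 120 mm wide (y). Origin on its underside below the grip place; +x to its back, z up. Grip the middle divider from above, closing along y: 12 mm thick, x -24 to 27, top z 105 mm (grip at x 0, z 88). Open tray each side, rim 16 mm high, x -33 to 27. Back plate x 27 to 32, z 0 to 112. Black spacer bar at the foot of the back, to x 60, z 0 to 12 mm.
- cleat_board: Fixed grey board 200 mm wide (y), 150 high, facing the robot. Origin: front face, mid-width, bench level; +x into the board, z up. Cleat: strip 130 wide, 4 thick, sloping up and out at 40 deg from vertical, root on the face at z 101, free edge at x -24, z 130 mm; groove behind it open upward. Rack hung home: its origin at x -60, y 0, z 45 mm here, axes parallel to these.
- strip_edge (a point): Centre of the free lower edge of the sloping strip behind gauge_rack, at (58, 0, 68) mm in that rack's frame, axes as the rack's. The strip is 100 mm wide (y), 4 thick, and runs from the back plate at z 100 mm down and backward to this edge, 40 degrees from vertical. Hung home, this edge is in the groove behind the cleat at x -2, z 113 mm of cleat_board.
- plain_rack: Plain rack, to be left alone: a similar loose two-bay aluminium rack, but only 80 mm high and 100 mm wide, with no strip or spacer on its back; it stands on the other side of the board from gauge_rack. Origin on its underside below the middle divider; +x points to its back, z up.
Not all that is in view belongs to the job. Leave any blue look-alike of the gauge_rack alone.

How it is judged:
By the outcome, as a careful person would: the job done as asked, in the order asked, and still so for the second after the job is handed in, with the robot touching nothing.
It also fails if it takes over 42 s, if anything falls off the work surface, if the arm or the gripper's body presses on something with over 40 N, if the wrist force passes 120 N, or if a joint passes its speed limit or range.

## Working session

There is one attempt and no reset: what is moved stays moved. The work goes in short steps, Python scripts to look and compute and a tool call to move; the robot and the scene stay as the last step left them, time stands still between calls to the robot, and variables do not carry over. Pictures are saved under pics/ and viewed, about 8 in all and at most 12, crops included, and the job is handed in when it is done.

Besides the shell and the picture viewer there is one more tool, called after "Call:" in YAML: its name, and indented under it one key for each argument. jog_arm: Moves the arm, as the interface text tells. Its arguments: {"type":"object","properties":{"slide":{"type":"array"},"twist":{"type":"array"},"fingers":{"type":"array"}},"required":["slide","twist","fingers"]}

```bash
mkdir -p pics
cat > h.py <<'E'
import numpy as np, cv2
from workcell import *
def cloud(s):
    K=s["intrinsics"]; z=s["z_map"]; v,u=np.mgrid[:480,:640]
    P=np.stack([(u-K[0,2])/K[0,0]*z,-(v-K[1,2])/K[1,1]*z,-z],-1)
    T=s["cam_to_world"]; return P@T[:3,:3].T+T[:3,3]
def save(n,img): cv2.imwrite("pics/"+n,np.ascontiguousarray(img[...,::-1]))
E
python3 - <<'E'
from h import *
print(state(), pinch_z)
for c in ["scene","side"]:
    s=snapshot(c); save(c+"1.png",s["img"]); np.savez(c+"1.npz",**{k:s[k] for k in("img","z_map","intrinsics","cam_to_world")})
    P=cloud(s)
    for n in["gauge_rack","cleat_board","plain_rack"]:
        for i,r in enumerate(silhouettes(s,n)):
            m=r["mask"]&(s["z_map"]>0); print(c,n,r["confidence"],r["rect"],P[m].min(0).round(3),P[m].max(0).round(3),np.median(P[m],0).round(3),s["img"][m].mean(0).round())
            np.save(f"{c}_{n}_{i}.npy",r["mask"])
E
```

```text
{'t': 0.0, 'joint_positions': array([ 1.17976776e+00,  2.17777104e-01,  1.61491240e+00,  2.67021848e-05,
        1.31130277e+00, -1.12205139e-01]), 'joint_velocities': array([ 6.48154735e-05,  7.97059934e-04, -1.11059864e-03,  4.09405842e-04,
        2.13293703e-03,  2.08481881e-04]), 'joint_efforts': array([ 4.79121754e-04, -3.96846557e+01, -3.03851974e+01, -8.56435486e-05,
        9.83925507e-03,  1.79178528e-06]), 'ee_pos': array([0.17168011, 0.60011912, 0.22996539]), 'tcp_rot': array([-1.69374931,  1.56839657, -1.97257962]), 'ft_force': array([ 0.42479042, -0.24548249,  0.12896595]), 'torque': array([ 0.03679063,  0.00190648, -0.05158769]), 'grip_width': 0.085851394244942} 0.0187
scene gauge_rack 0.97 [189.6, 162.9, 234.1, 218.7] [ 0.286  0.359 -0.002] [0.439 0.563 0.116] [0.35 0.42 0.04] [27. 52. 92.]
scene gauge_rack 0.72 [254.5, 186.1, 312.4, 247.6] [0.398 0.156 0.001] [0.579 0.376 0.115] [0.461 0.217 0.042] [110. 101.  93.]
scene cleat_board 0.6 [353.0, 184.4, 431.3, 272.5] [ 0.566 -0.095  0.001] [0.677 0.105 0.154] [ 0.604 -0.013  0.087] [66. 65. 59.]
scene plain_rack 0.69 [353.8, 295.0, 412.9, 368.1] [ 0.387 -0.266  0.   ] [ 0.52  -0.111  0.084] [ 0.431 -0.219  0.023] [115. 105.  97.]
side gauge_rack 0.88 [168.7, 172.4, 217.4, 228.8] [ 0.284  0.359 -0.001] [0.465 0.765 0.115] [0.349 0.421 0.04 ] [ 28.  71. 138.]
side gauge_rack 0.81 [241.3, 187.0, 304.9, 250.3] [0.396 0.155 0.   ] [0.601 0.366 0.115] [0.461 0.217 0.045] [160. 146. 137.]
side cleat_board 0.96 [347.4, 184.9, 432.8, 275.0] [ 0.566 -0.097  0.002] [0.701 0.106 0.154] [ 0.602 -0.015  0.082] [93. 91. 83.]
side plain_rack 0.68 [345.9, 280.0, 402.3, 354.6] [ 0.384 -0.266  0.   ] [ 0.499 -0.111  0.082] [ 0.43  -0.219  0.027] [168. 154. 144.]
```

View pics/scene1.png

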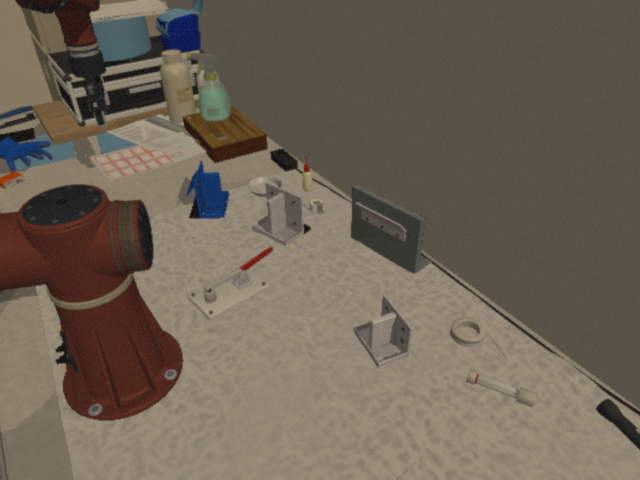

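Run:
```python
from h import *
s=dict(np.load("side1.npz")); save("crop_side.png",cv2.resize(s["img"][160:300,210:450],None,fx=3.3,fy=3.3,interpolation=cv2.INTER_CUBIC))
def rect(p,t):
    (c,sz,a)=cv2.minAreaRect((p*1000).astype(np.float32)); print(t,np.round(c,1),np.round(sz,1),round(a,2),len(p))
for c in["scene","side"]:
    s=dict(np.load(c+"1.npz")); P=cloud(s)
    m=cv2.erode(np.load(f"{c}_gauge_rack_1.npy").astype(np.uint8),np.ones((2,2)))>0
    p=P[m]; p=p[(p[:,0]<.56)&(p[:,1]<.31)]
    for lo,hi in[(.100,.108),(.108,.118),(.01,.1)]:
        q=p[(p[:,2]>lo)&(p[:,2]<hi)]; rect(q[:,:2],(c,lo))
    b=P[np.load(f"{c}_cleat_board_0.npy")]
    for lo,hi in[(.146,.156),(.126,.134),(.02,.09)]:
        q=b[(b[:,2]>lo)&(b[:,2]<hi)]; rect(q[:,:2],(c,"board",lo))
    q=b[(b[:,2]>.02)&(b[:,2]<.09)&(b[:,0]<.66)]
    n=cv2.fitLine((q[:,:2]*1000).astype(np.float32),cv2.DIST_HUBER,0,.01,.01).ravel(); print(n)
```

```text
('scene', 0.1) [450.4 221.9] [ 56.3 112.9] 18.15 170
('scene', 0.108) [452.  220.9] [ 55.4 108.6] 19.53 59
('scene', 0.01) [459.6 227.4] [ 97.7 121.1] 17.67 1342
('scene', 'board', 0.146) [607.8   3.6] [ 20.6 196.9] 9.88 432
('scene', 'board', 0.126) [5.916e+02 4.000e-01] [ 37.2 199.6] 14.26 339
('scene', 'board', 0.02) [601.5   3.9] [ 20.  204.1] 13.41 1717
[ 1.7784831e-01 -9.8405790e-01  6.0260803e+02 -3.8611300e+00]
('side', 0.1) [450.6 224.5] [ 57.2 120.7] 18.82 195
('side', 0.108) [456.7 223.9] [ 42.5 113.4] 19.3 69
('side', 0.01) [455.8 227.9] [ 95.  127.6] 18.77 1611
('side', 'board', 0.146) [606.4   3.3] [ 20.8 198.4] 10.27 367
('side', 'board', 0.126) [5.905e+02 1.000e-01] [ 39.5 200.3] 13.12 395
('side', 'board', 0.02) [619.6   8.1] [ 58.1 204.5] 12.96 2148
[ 1.7992474e-01 -9.8368037e-01  6.0130206e+02 -4.0724831e+00]
```

View pics/crop_side.png

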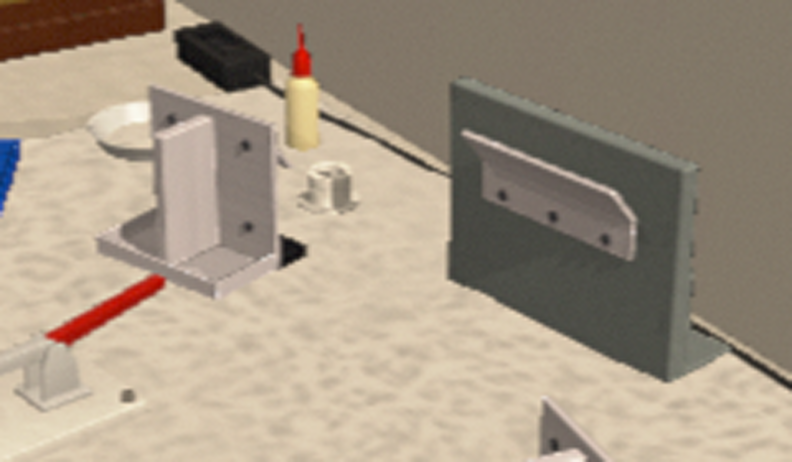

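Candidates in the scene picture: the aluminium tall rack with a black spacer at (282,212), the blue look-alike at (210,192) and the plain short rack at (385,335). I choose (282,212); the crop shows the black spacer at its foot. The cleat board is at (388,228).

Next I fit box models to the depth data.

```bash
cat >> h.py <<'E'
from scipy.optimize import least_squares
from scipy.spatial.transform import Rotation as R
RACK=[(-24,27,-6,6,0,105),(27,32,-60,60,0,112),(-33,27,-60,60,0,3),(-33,-30,-60,60,0,16),(-33,27,-60,-57,0,16),(-33,27,57,60,0,16),(32,60,-50,50,0,12)]
BOARD=[(0,18,-100,100,0,150)]
def sdf(p,B):
    d=[]
    for b in B:
        b=np.array(b)/1e3; c=(b[::2]+b[1::2])/2; h=(b[1::2]-b[::2])/2; q=abs(p-c)-h
        d.append(np.linalg.norm(np.maximum(q,0),axis=1)+np.minimum(q.max(1),0))
    return np.min(d,0)
def fit(p,B,x0):
    f=lambda x: sdf((p-[x[0],x[1],0])@R.from_euler('z',x[2]).as_matrix(),B)
    for k in range(3):
        r=least_squares(f,x0,loss='soft_l1',f_scale=.002); x0=r.x; p=p[abs(f(x0))<.008]
    return r.x,np.sqrt(np.mean(f(r.x)**2)),len(p)
E
cat > est.py <<'E'
from h import *
pr=[];pb=[]
for c in["scene","side"]:
    s=dict(np.load(c+"1.npz")); P=cloud(s)
    a=P[np.load(f"{c}_gauge_rack_1.npy")]; a=a[(a[:,2]>.006)&(a[:,0]<.56)&(a[:,1]<.31)]
    b=P[np.load(f"{c}_cleat_board_0.npy")]; b=b[(b[:,2]>.006)&((b[:,2]<.09)|(b[:,2]>.14))&(b[:,0]<.66)]
    print(c,fit(a,RACK,[.45,.22,.32]),fit(b,BOARD,[.6,.004,.18])); pr.append(a);pb.append(b)
print(fit(np.vstack(pr),RACK,[.45,.22,.32]),fit(np.vstack(pb),BOARD,[.6,.004,.18]))
E
python3 est.py
```

```text
scene (array([0.4497517 , 0.21561033, 0.30421084]), np.float64(0.0026196959030258863), 1900) (array([0.60095164, 0.00471578, 0.1766986 ]), np.float64(0.0015739286083653295), 2658)
side (array([0.44779637, 0.21604981, 0.30447529]), np.float64(0.00257851831929687), 2190) (array([0.59959409, 0.00481733, 0.17684261]), np.float64(0.0018416918682418021), 3129)
(array([0.44839451, 0.21576266, 0.30415367]), np.float64(0.002630046839450316), 4098) (array([0.60023946, 0.00476835, 0.17681145]), np.float64(0.0018189043869401781), 5786)
```

```bash
cat >> h.py <<'E'
RK=[.4484,.2158,.304]; BD=[.6002,.0048,.177]
def T(R_,t): M=np.eye(4); M[:3,:3]=R_; M[:3,3]=t; return M
def frame(f,z=0): return T(R.from_euler('z',f[2]).as_matrix(),[f[0],f[1],z])
def tcp():
    s=state(); return T(R.from_euler('xyz',s["tcp_rot"]).as_matrix(),s["ee_pos"])
# tool in rack frame: tool x = -z, tool y = sgn*y
def grasp(sgn,h=.0693): return T(np.array([[0,0,-1],[0,sgn,0],[-1,0,0]]).T@np.eye(3) if 0 else np.column_stack([[0,0,-1],[0,sgn,0],[sgn,0,0]]),[0,0,h])
def delta(G):
    D=np.linalg.inv(tcp())@G; print("slide",(D[:3,3]*100).round(2),"twist",R.from_matrix(D[:3,:3]).as_rotvec().round(4))
E
python3 - <<'E'
from h import *
print(tcp().round(3))
for s in(1,-1): delta(frame(RK)@grasp(s,.24))
E
```

```text
[[-0.     0.275  0.961  0.172]
 [-0.     0.961 -0.275  0.601]
 [-1.    -0.    -0.     0.231]
 [ 0.     0.     0.     1.   ]]
slide [ -0.88 -29.4   37.17] twist [-5.828e-01 -1.000e-04  4.000e-04]
slide [ -0.88 -29.4   37.17] twist [2.5588e+00 5.0000e-04 2.0000e-04]
```

Call:
jog_arm:
  slide:
    - [-0.9,-29.4,37.2]
    - [-0.9,-29.4,37.2]
    - [-0.9,-29.4,37.2]
    - [-0.9,-29.4,37.2]
    - [-0.9,-29.4,37.2]
    - [-0.9,-29.4,37.2]
    - [-0.9,-29.4,37.2]
    - [-0.9,-29.4,37.2]
  twist:
    - [-0.583,0,0]
    - [-0.583,0,0]
    - [-0.583,0,0]
    - [-0.583,0,0]
    - [-0.583,0,0]
    - [-0.583,0,0]
    - [-0.583,0,0]
    - [-0.583,0,0]
  fingers: [5,5,5,5,5,5,5,5]

```text
t: 1.07
ee_pos: [0.3636, 0.3339, 0.2379]
tcp_rot: [0.278, 1.57, 0.583]
ft_force: [1.4, 1.0, 0.2]
grip_width: 0.05
```

Run:
```python
from h import *
delta(frame(RK)@grasp(1,.24)); print(state()['t'])
```

```text
slide [ -0.21 -13.81   4.54] twist [ 0.0007  0.001  -0.0003]
1.0667
```

Call:
jog_arm:
  slide:
    - [-0.2,-13.8,4.5]
    - [-0.2,-13.8,4.5]
    - [-0.2,-13.8,4.5]
    - [-0.2,-13.8,4.5]
    - [-0.2,-13.8,4.5]
    - [-0.2,-13.8,4.5]
  twist:
    - [0,0,0]
    - [0,0,0]
    - [0,0,0]
    - [0,0,0]
    - [0,0,0]
    - [0,0,0]
  fingers: [5,5,5,5,5,5]

```text
t: 1.57
ee_pos: [0.4476, 0.2165, 0.2397]
tcp_rot: [1.405, 1.57, 1.706]
ft_force: [0.1, 0.7, 0.2]
grip_width: 0.0499
```

Run:
```python
from h import *
delta(frame(RK)@grasp(1,.24))
s=snapshot("wrist"); save("wrist1.png",s["img"]); P=cloud(s)
print(s["cam_to_world"].round(3))
for r in silhouettes(s,"gauge_rack"):
    p=P[r["mask"]&(s["z_map"]>0)]; p=p[p[:,2]>.006]; print(r["confidence"],r["rect"],fit(p,RACK,RK))
    q=p[(p[:,2]>.098)&(p[:,2]<.108)]; print(cv2.minAreaRect((q[:,:2]*1000).astype(np.float32)),len(q))
```

```text
slide [-0.03 -0.09  0.05] twist [-0.0028  0.0001 -0.0006]
[[-0.297 -0.906 -0.302  0.37 ]
 [ 0.955 -0.282 -0.095  0.191]
 [ 0.001 -0.317  0.948  0.383]
 [ 0.     0.     0.     1.   ]]
0.79 [258.4, 169.7, 405.1, 280.5] (array([0.44686912, 0.22428057, 0.30815694]), np.float64(0.00213784474546174), 10417)
((448.4436340332031, 225.0654296875), (51.91990661621094, 118.72989654541016), 17.523496627807617) 1473
0.58 [476.6, 99.1, 638.4, 250.9] (array([0.32964214, 0.41032778, 1.0224316 ]), np.float64(0.0023778813561023404), 11541)
((349.61175537109375, 407.8125), (75.01844024658203, 52.83411407470703), 56.73268127441406) 1901
```

View pics/wrist1.png

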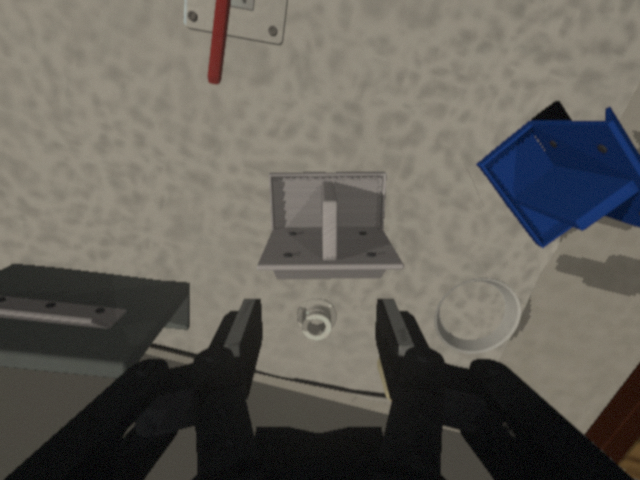

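The wrist view shows the rack at (330,225), its divider top at (330,230), with the black spacer and strip at the rear. The blue look-alike is at (570,180) and the board is lower left. The wrist fit puts the rack 8 mm further in y than the scene fit did; the wrist fit agrees with the picture, so I use it.

```bash
sed -i 's/^RK=\[[^]]*\]/RK=[.4469,.2243,.306]/' h.py
python3 - <<'E'
from h import *
delta(frame(RK)@grasp(1,.135)); delta(frame(RK)@grasp(1,.0693))
s=snapshot("wrist"); P=cloud(s)
for r in silhouettes(s,"cleat_board"):
    p=P[r["mask"]&(s["z_map"]>0)]; p=p[(p[:,2]>.006)&(p[:,0]<.66)&((p[:,2]<.09)|(p[:,2]>.14))]; print(r["confidence"],r["rect"],fit(p,BOARD,BD))
E
```

```text
slide [10.45  0.6   0.22] twist [-0.0015 -0.0004 -0.0006]
slide [17.02  0.59  0.23] twist [-0.0015 -0.0004 -0.0006]
0.88 [0.0, 263.8, 186.9, 377.6] (array([0.60072331, 0.0029739 , 0.17566175]), np.float64(0.000933436259425109), 10464)
```

Call:
jog_arm:
  slide:
    - [3,0.6,0.2]
    - [6,0.6,0.2]
    - [9,0.6,0.2]
    - [11,0.6,0.2]
    - [13,0.6,0.2]
    - [15,0.6,0.2]
    - [17,0.6,0.2]
    - [17,0.6,0.2]
  twist:
    - [0,0,0]
    - [0,0,0]
    - [0,0,0]
    - [0,0,0]
    - [0,0,0]
    - [0,0,0]
    - [0,0,0]
    - [0,0,0]
  fingers: [5,5,5,5,5,5,5,5]

```text
t: 2.43
ee_pos: [0.4428, 0.2235, 0.0654]
tcp_rot: [-3.139, 1.562, -2.832]
ft_force: [-0.7, 0.4, -0.3]
grip_width: 0.0501
```

Run:
```python
from h import *
delta(frame(RK)@grasp(1)); print(state()['ft_force'])
s=snapshot("wrist"); save("wrist2.png",s["img"])
```

```text
slide [-0.39 -0.05  0.41] twist [ 0.0004 -0.0089  0.    ]
[-0.65204949  0.44105872 -0.27293818]
```

View pics/wrist2.png

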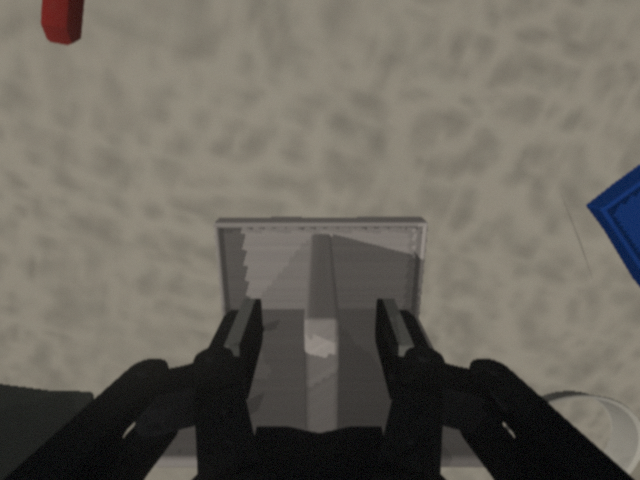

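The divider, at column 321, sits midway between the fingers at 250 and 390. I hold still to settle, then close.

Call:
jog_arm:
  slide:
    - [0,0,0]
    - [0,0,0]
    - [0,0,0]
  twist:
    - [0,0,0]
    - [0,0,0]
    - [0,0,0]
  fingers: [4,4,4]

```text
t: 2.73
ee_pos: [0.4486, 0.2244, 0.0713]
tcp_rot: [0.026, 1.567, 0.331]
ft_force: [0.0, 0.4, 0.5]
grip_width: 0.0402
```

```bash
python3 -c "
from h import *
delta(frame(RK)@grasp(1))"
```

```text
slide [ 0.2   0.04 -0.16] twist [-0.0013  0.0034 -0.0001]
```

Call:
jog_arm:
  slide:
    - [0,0,0]
    - [0,0,0]
    - [0,0,0]
    - [0,0,0]
    - [0,0,0]
    - [0,0,0]
    - [0,0,0]
    - [0,0,0]
  twist:
    - [0,0,0]
    - [0,0,0]
    - [0,0,0]
    - [0,0,0]
    - [0,0,0]
    - [0,0,0]
    - [0,0,0]
    - [0,0,0]
  fingers: [2,1,0,0,0,0,0,0]

```text
t: 3.4
ee_pos: [0.4482, 0.224, 0.0707]
tcp_rot: [0.126, 1.569, 0.43]
ft_force: [-1.7, 0.6, 6.5]
grip_width: 0.0112
```

```bash
python3 -c "
from h import *
print(state())
delta(frame(RK)@grasp(1))
G=np.linalg.inv(frame(RK))@tcp(); print(G.round(4)); np.save('G.npy',G)"
```

```text
{'t': 3.4, 'joint_positions': array([ 3.23305153e-01,  1.59120160e-01,  2.01738468e+00,  2.45344044e-04,
        9.63210396e-01, -1.55171861e+00]), 'joint_velocities': array([ 7.45296200e-04,  1.11216382e-03, -7.57289711e-05, -4.96643050e-04,
        2.21355989e-04, -8.57851244e-04]), 'joint_efforts': array([-5.16928844e-01, -2.86603940e+01, -2.25990593e+01, -1.84921646e-01,
       -2.07422418e-01,  7.19745818e-03]), 'ee_pos': array([0.44815177, 0.22404794, 0.07065847]), 'tcp_rot': array([0.12610155, 1.56890812, 0.43018911]), 'ft_force': array([-1.70558261,  0.57890278,  6.48297723]), 'torque': array([ 0.00610505,  0.14158269, -0.03476043]), 'grip_width': 0.01116457417656672}
slide [ 0.14  0.06 -0.11] twist [-0.0019  0.0019 -0.0002]
[[ 1.90e-03  1.90e-03  1.00e+00  1.10e-03]
 [ 2.00e-04  1.00e+00 -1.90e-03 -6.00e-04]
 [-1.00e+00  2.00e-04  1.90e-03  7.07e-02]
 [ 0.00e+00  0.00e+00  0.00e+00  1.00e+00]]
```

```bash
cat >> h.py <<'E'
BD=[.6005,.0035,.1765]; G0=np.load('G.npy') if __import__('os').path.exists('G.npy') else None
def rackE(Ex,Ez,th,y=0):  # mm, deg: strip edge in board frame -> rack pose world
    Ry=R.from_euler('y',th,degrees=True).as_matrix()
    return frame(BD)@T(Ry,np.array([Ex,y,Ez])/1e3-Ry@[.058,0,.068])
def go(*a): delta(rackE(*a)@G0)
def where():  # strip edge in board frame + tilt
    M=np.linalg.inv(frame(BD))@tcp()@np.linalg.inv(G0); e=(M@[.058,0,.068,1])[:3]*1e3
    st=state(); print("E",e.round(1),"rpy",R.from_matrix(M[:3,:3]).as_euler('xyz',degrees=True).round(1),"F",st['ft_force'].round(1),"t",st['t'],"w",round(st['grip_width'],4))
E
python3 - <<'E'
from h import *
where(); M=frame(RK,.12); delta(M@G0); go(-80,190,0); go(-80,175,15)
E
```

```text
E [-54.9 251.8  68. ] rpy [0.  0.  7.4] F [-1.7  0.6  6.5] t 3.4 w 0.0112
slide [-12.     0.     0.02] twist [-0. -0. -0.]
slide [-12.22 -23.92  -5.63] twist [ 0.1295 -0.     -0.0002]
slide [-12.18 -23.95  -5.37] twist [0.1289 0.2614 0.0162]
```

Call:
jog_arm:
  slide:
    - [-2,0,0]
    - [-5,0,0]
    - [-8.5,0,0]
    - [-12,0,-1]
    - [-12.2,-3,-3]
    - [-12.2,-6.5,-5]
    - [-12.2,-10,-5.6]
    - [-12.2,-13,-5.6]
  twist:
    - [0,0,0]
    - [0,0,0]
    - [0,0,0]
    - [0,0,0]
    - [0.03,0,0]
    - [0.06,0,0]
    - [0.1,0,0]
    - [0.13,0,0]
  fingers: [0,0,0,0,0,0,0,0]

```text
t: 4.07
ee_pos: [0.4299, 0.081, 0.19]
tcp_rot: [-3.023, 1.567, -2.85]
ft_force: [0.0, 0.4, -3.9]
grip_width: 0.0115
```

Run:
```python
from h import *
where(); go(-80,190,0); go(-80,175,15)
```

```text
E [-97.5 106.8 187. ] rpy [-0.   0.3 -0.1] F [ 0.   0.4 -3.9] t 4.0667 w 0.0115
slide [ -0.27 -10.68   1.78] twist [-0.0015 -0.0056  0.0007]
slide [ -0.23 -10.68   2.04] twist [-0.0015  0.2562 -0.    ]
```

Call:
jog_arm:
  slide:
    - [-0.2,-3,0.5]
    - [-0.2,-6,1]
    - [-0.2,-9,1.5]
    - [-0.2,-10.7,1.9]
    - [-0.2,-10.7,1.9]
    - [-0.2,-10.7,1.9]
    - [-0.2,-10.7,1.9]
    - [-0.2,-10.7,1.9]
  twist:
    - [0,0.05,0]
    - [0,0.11,0]
    - [0,0.18,0]
    - [0,0.256,0]
    - [0,0.256,0]
    - [0,0.256,0]
    - [0,0.256,0]
    - [0,0.256,0]
  fingers: [0,0,0,0,0,0,0,0]

```text
t: 4.73
ee_pos: [0.4688, -0.0184, 0.1929]
tcp_rot: [3.138, 1.314, -2.97]
ft_force: [0.1, 0.1, -2.8]
grip_width: 0.0111
```

Run:
```python
from h import *
where(); s=snapshot("side"); save("side2.png",cv2.resize(s["img"][150:310,240:460],None,fx=3.5,fy=3.5,interpolation=cv2.INTER_CUBIC))
P=cloud(s)
M=np.linalg.inv(tcp()@np.linalg.inv(G0))
for r in silhouettes(s,"gauge_rack"):
    p=P[r["mask"]&(s["z_map"]>0)]; q=p@M[:3,:3].T+M[:3,3]
    k=(np.abs(q)<.15).all(1)&(q[:,2]<.1); q=q[k]; print(r["confidence"],r["rect"],len(q))
    if len(q)>200:
        d=least_squares(lambda x: sdf((q-[x[0],x[2],x[1]])@R.from_euler('y',x[3]).as_matrix(),RACK),[0,0,0,0],loss='soft_l1',f_scale=.002).x; print("rack offset vs expected x,z,y,pitch",d.round(4))
go(-60,175,15);go(-9,150,15); go(-8,124,15)
```

```text
E [-79.2   2.2 175.8] rpy [ 0.1 14.8  0. ] F [ 0.1  0.1 -2.8] t 4.7333 w 0.0111
0.87 [293.3, 175.8, 373.3, 239.6] 2867
rack offset vs expected x,z,y,pitch [-0.0006  0.0026 -0.0003 -0.0021]
0.79 [170.2, 170.8, 217.4, 228.7] 0
slide [-0.35 -0.21  1.86] twist [ 0.0008  0.0043 -0.0002]
slide [ 0.78 -0.2   7.43] twist [ 0.0008  0.0043 -0.0002]
slide [ 3.27 -0.2   8.18] twist [ 0.0008  0.0043 -0.0002]
```

View pics/side2.png

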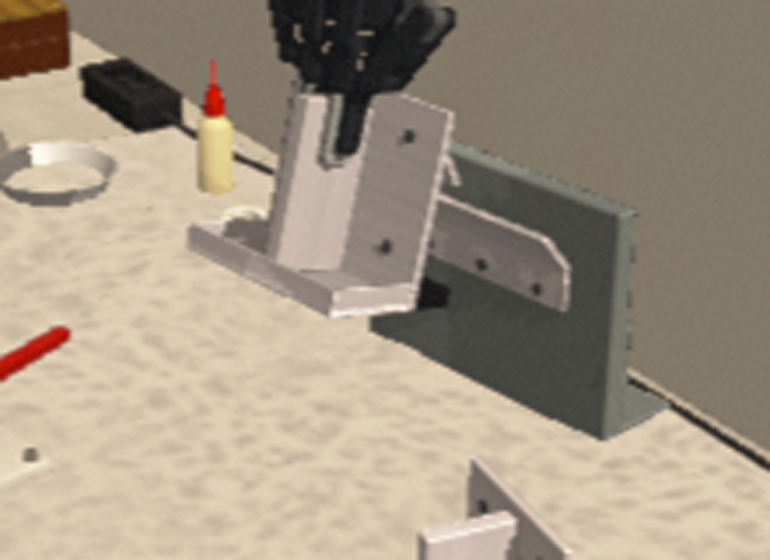

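The crop shows the rack held and tipped toward the board, with the strip end at (453,170) standing over the cleat, whose near end is at (560,290). The fit agrees with the commanded pose to 1–3 mm. Next I bring it over the groove.

Call:
jog_arm:
  slide:
    - [0,-0.2,2]
    - [0.3,-0.2,4]
    - [0.6,-0.2,6]
    - [0.8,-0.2,7.4]
    - [0.8,-0.2,7.4]
    - [0.8,-0.2,7.4]
  twist:
    - [0,0,0]
    - [0,0,0]
    - [0,0,0]
    - [0,0.004,0]
    - [0,0.004,0]
    - [0,0.004,0]
  fingers: [0,0,0,0,0,0]

```text
t: 5.33
ee_pos: [0.5384, -0.0085, 0.167]
tcp_rot: [3.141, 1.31, -2.967]
ft_force: [0.3, 0.2, -3.8]
grip_width: 0.011
```

Run:
```python
from h import *
where(); go(-9,150,15); go(-8,124,15)
```

```text
E [ -9.   -0.2 149.7] rpy [ 0.  15.1  0.1] F [ 0.3  0.2 -3.8] t 5.3333 w 0.011
slide [-0.03  0.03 -0.  ] twist [ 0.001  -0.001  -0.0002]
slide [2.46 0.03 0.76] twist [ 0.001  -0.001  -0.0002]
```

Call:
jog_arm:
  slide:
    - [0.6,0,0.2]
    - [1.2,0,0.4]
    - [1.8,0,0.55]
    - [2.2,0,0.65]
    - [2.45,0,0.75]
    - [2.45,0,0.75]
    - [2.45,0,0.75]
  twist:
    - [0,0,0]
    - [0,0,0]
    - [0,0,0]
    - [0,0,0]
    - [0,0,0]
    - [0,0,0]
    - [0,0,0]
  fingers: [0,0,0,0,0,0,0]

```text
t: 5.92
ee_pos: [0.5396, -0.009, 0.1412]
tcp_rot: [3.141, 1.31, -2.968]
ft_force: [-0.1, -0.4, -2.3]
grip_width: 0.0112
```

Run:
```python
from h import *
where()
for a in[(-8,124,12),(-8,124,9),(-8,124,6),(-8,124,3),(-8,124,0)]: go(*a)
s=snapshot("side"); save("side3.png",cv2.resize(s["img"][150:310,240:460],None,fx=3.5,fy=3.5,interpolation=cv2.INTER_CUBIC))
```

```text
E [ -7.9  -1.1 123.9] rpy [ 0. 15. -0.] F [-0.1 -0.4 -2.3] t 5.9167 w 0.0112
slide [ 0.29  0.1  -0.01] twist [-0.0004 -0.053  -0.0004]
slide [ 0.59  0.1  -0.  ] twist [-0.0004 -0.1053 -0.0003]
slide [0.89 0.1  0.02] twist [-0.0005 -0.1577 -0.0002]
slide [1.19 0.1  0.06] twist [-5.0e-04 -2.1e-01 -1.0e-04]
slide [1.48 0.1  0.12] twist [-0.0005 -0.2624  0.    ]
```

View pics/side3.png

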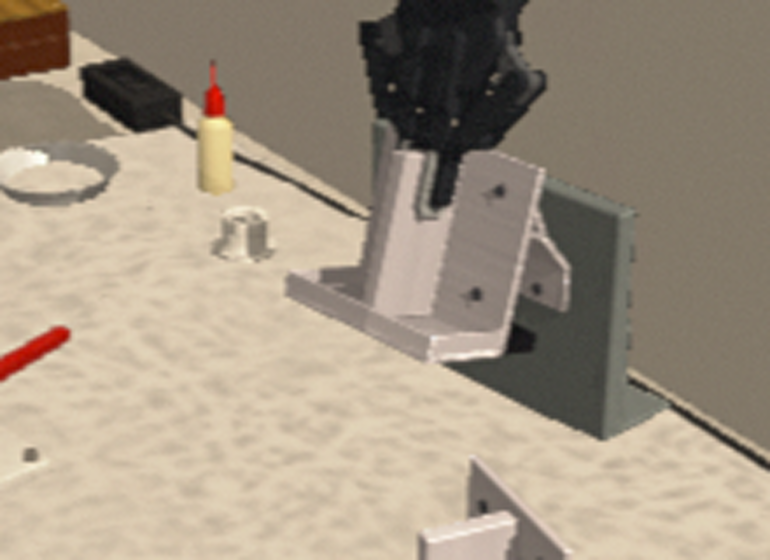

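The strip edge has gone in behind the cleat top at (540,230), with the rack tipped and no contact force. Next I bring it upright about the edge.

Call:
jog_arm:
  slide:
    - [0.29,0.1,0]
    - [0.59,0.1,0]
    - [0.89,0.1,0.02]
    - [1.19,0.1,0.06]
    - [1.48,0.1,0.12]
    - [1.48,0.1,0.12]
    - [1.48,0.1,0.12]
  twist:
    - [0,-0.053,0]
    - [0,-0.105,0]
    - [0,-0.158,0]
    - [0,-0.21,0]
    - [0,-0.262,0]
    - [0,-0.262,0]
    - [0,-0.262,0]
  fingers: [0,0,0,0,0,0,0]

```text
t: 6.55
ee_pos: [0.5363, -0.0086, 0.1271]
tcp_rot: [0.092, 1.57, 0.265]
ft_force: [-0.9, -1.1, -3.5]
grip_width: 0.011
```

Run:
```python
from h import *
where()
for a in[(-5.5,119,0),(-3,114,0),(-2,113,0),(-2,110,0)]: go(*a)
s=snapshot("side"); P=cloud(s); M=np.linalg.inv(tcp()@np.linalg.inv(G0))
r=max(silhouettes(s,"gauge_rack"),key=lambda r:r["rect"][0]); p=P[r["mask"]&(s["z_map"]>0)]; q=p@M[:3,:3].T+M[:3,3]
q=q[(np.abs(q)<.15).all(1)&(q[:,2]<.1)&(q[:,0]<.035)]
print(r["rect"],len(q),least_squares(lambda x: sdf((q-[x[0],x[2],x[1]])@R.from_euler('y',x[3]).as_matrix(),RACK),[0,0,0,0],loss='soft_l1',f_scale=.002).x.round(4))
```

```text
E [-8.500e+00 -1.000e-01  1.244e+02] rpy [-0.   0.1 -0. ] F [-0.9 -1.1 -3.5] t 6.55 w 0.011
slide [0.54 0.   0.3 ] twist [-0.0008 -0.0014  0.0002]
slide [1.04 0.   0.55] twist [-0.0008 -0.0014  0.0002]
slide [1.14 0.   0.65] twist [-0.0008 -0.0014  0.0002]
slide [1.44 0.   0.65] twist [-0.0008 -0.0014  0.0002]
[326.1, 199.7, 398.1, 262.0] 2446 [-0.0018  0.0035  0.0003  0.0013]
```

Call:
jog_arm:
  slide:
    - [0.18,0,0.1]
    - [0.36,0,0.2]
    - [0.54,0,0.3]
    - [0.7,0,0.38]
    - [0.85,0,0.46]
    - [0.85,0,0.46]
    - [0.85,0,0.46]
  twist:
    - [0,0,0]
    - [0,0,0]
    - [0,0,0]
    - [0,0,0]
    - [0,0,0]
    - [0,0,0]
    - [0,0,0]
  fingers: [0,0,0,0,0,0,0]

```text
t: 7.23
ee_pos: [0.5414, -0.0076, 0.118]
tcp_rot: [0.127, 1.569, 0.301]
ft_force: [0.6, 0.0, -3.2]
grip_width: 0.0111
```

Run:
```python
from h import *
where()
for a in[(-3,114,0),(-2,113,0),(-2,111,0)]: go(*a)
```

```text
E [ -3.2   0.  115.4] rpy [-0.  0. -0.] F [ 0.6  0.  -3.2] t 7.2333 w 0.0111
slide [ 0.14 -0.    0.02] twist [-0.0003 -0.0005  0.0001]
slide [ 0.24 -0.    0.12] twist [-0.0003 -0.0005  0.0001]
slide [ 0.44 -0.    0.12] twist [-0.0003 -0.0005  0.0001]
```

No contact so far. I continue down in small steps.

Call:
jog_arm:
  slide:
    - [0.1,0,0.05]
    - [0.2,0,0.1]
    - [0.2,0,0.1]
    - [0.2,0,0.1]
  twist:
    - [0,0,0]
    - [0,0,0]
    - [0,0,0]
    - [0,0,0]
  fingers: [0,0,0,0]

```text
t: 7.57
ee_pos: [0.5425, -0.0075, 0.1163]
tcp_rot: [0.006, 1.569, 0.181]
ft_force: [0.2, -0.7, -3.2]
grip_width: 0.0113
```

```bash
python3 -c "
from h import *
where()"
```

```text
E [ -2.1  -0.  113.7] rpy [-0. -0. -0.] F [ 0.2 -0.7 -3.2] t 7.5667 w 0.0113
```

Call:
jog_arm:
  slide:
    - [0.1,0,0.05]
    - [0.2,0,0.1]
    - [0.2,0,0.1]
    - [0.2,0,0.1]
  twist:
    - [0,0,0]
    - [0,0,0]
    - [0,0,0]
    - [0,0,0]
  fingers: [0,0,0,0]

```text
t: 7.9
ee_pos: [0.5429, -0.0075, 0.1156]
tcp_rot: [-2.722, 1.571, -2.547]
ft_force: [-5.0, -0.3, 4.8]
grip_width: 0.0114
```

```bash
python3 -c "
from h import *
where()"
```

```text
E [-1.700e+00 -1.000e-01  1.128e+02] rpy [-0.   0.1 -0. ] F [-5.  -0.3  4.8] t 7.9 w 0.0114
```

Call:
jog_arm:
  slide:
    - [0.1,0,0]
    - [0.2,0,0]
    - [0.2,0,0]
    - [0.2,0,0]
  twist:
    - [0,0,0]
    - [0,0,0]
    - [0,0,0]
    - [0,0,0]
  fingers: [0,0,0,0]

```text
t: 8.23
ee_pos: [0.543, -0.0075, 0.1155]
tcp_rot: [-3.121, 1.57, -2.946]
ft_force: [-10.7, 0.0, 14.2]
grip_width: 0.011
```

Run:
```python
from h import *
where(); s=snapshot("side"); save("side4.png",cv2.resize(s["img"][150:310,240:460],None,fx=3.5,fy=3.5,interpolation=cv2.INTER_CUBIC))
```

```text
E [-1.700e+00 -1.000e-01  1.127e+02] rpy [-0.   0.2  0. ] F [-10.7   0.   14.2] t 8.2333 w 0.011
```

View pics/side4.png

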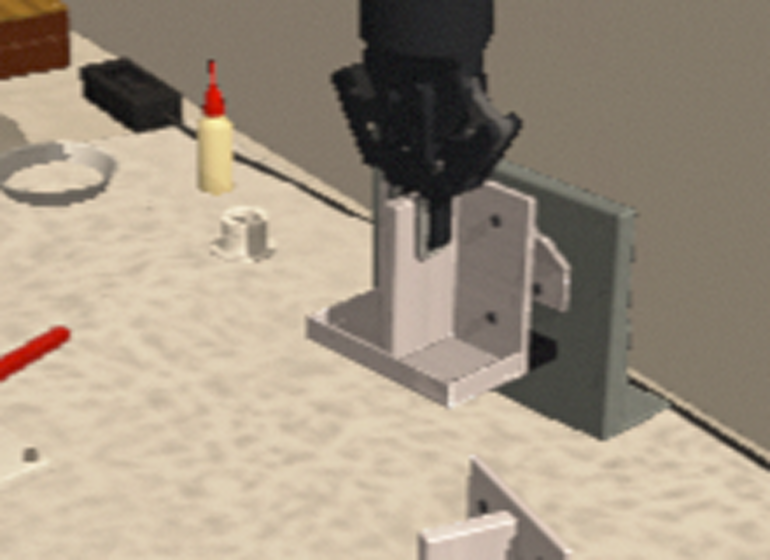

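It has bottomed: the position no longer changes under load, the edge is at (-1.7, 112.7) against home (-2, 113), and the spacer at (545,350) lies on the board. I relieve the push and open.

Call:
jog_arm:
  slide:
    - [-0.25,0,-0.1]
    - [-0.25,0,-0.1]
    - [-0.25,0,-0.1]
    - [-0.25,0,-0.1]
    - [-0.25,0,-0.1]
    - [-0.25,0,-0.1]
    - [-0.25,0,-0.1]
    - [-0.25,0,-0.1]
  twist:
    - [0,0,0]
    - [0,0,0]
    - [0,0,0]
    - [0,0,0]
    - [0,0,0]
    - [0,0,0]
    - [0,0,0]
    - [0,0,0]
  fingers: [0,0,1.3,1.6,2.2,3,4,4]

```text
t: 8.95
ee_pos: [0.5427, -0.0075, 0.1148]
tcp_rot: [-0.008, 1.569, 0.166]
ft_force: [-0.1, 0.6, -0.0]
grip_width: 0.0398
```

```bash
cat > chk.py <<'E'
import sys
from h import *
where(); s=snapshot("side"); P=cloud(s); M=np.linalg.inv(frame(BD)@T(np.eye(3),[-.060,0,.045]))
r=max(silhouettes(s,"gauge_rack"),key=lambda r:r["rect"][0]); p=P[r["mask"]&(s["z_map"]>0)]; q=p@M[:3,:3].T+M[:3,3]
q=q[(np.abs(q)<.15).all(1)&(q[:,2]<.1)&(q[:,0]<.035)]
print(r["rect"],len(q),"off home x,z,y,pitch,yaw",least_squares(lambda x: sdf((q-[x[0],x[2],x[1]])@R.from_euler('yz',x[3:]).as_matrix(),RACK),[0]*5,loss='soft_l1',f_scale=.002).x.round(4))
save(sys.argv[1],cv2.resize(s["img"][150:310,240:460],None,fx=3.5,fy=3.5,interpolation=cv2.INTER_CUBIC))
E
python3 chk.py side5.png
```

```text
E [-2.000e+00 -1.000e-01  1.122e+02] rpy [-0. -0. -0.] F [-0.1  0.6 -0. ] t 8.95 w 0.0398
[326.7, 197.9, 401.5, 262.2] 2339 off home x,z,y,pitch,yaw [-0.0008  0.0039 -0.0001 -0.0016 -0.0006]
```

Released; the rack stayed. I retract straight up, then check the camera's z bias against the board's top.

Call:
jog_arm:
  slide:
    - [-1,0,0]
    - [-2.5,0,0]
    - [-5,0,0]
    - [-8,0,0]
    - [-11,0,0]
    - [-14,0,0]
    - [-14,0,-3]
    - [-14,0,-6]
  twist:
    - [0,0,0]
    - [0,0,0]
    - [0,0,0]
    - [0,0,0]
    - [0,0,0]
    - [0,0,0]
    - [0,0,0]
    - [0,0,0]
  fingers: [4,4,4,4,4,4,4,4]

```text
t: 9.72
ee_pos: [0.4854, -0.0184, 0.2591]
tcp_rot: [-0.292, 1.561, -0.117]
ft_force: [-1.1, 0.2, 0.5]
grip_width: 0.0401
```

```bash
cat >> chk.py <<'E'
b=P[max(silhouettes(s,"cleat_board"),key=lambda r:r["confidence"])["mask"]]; print("board top z",np.percentile(b[:,2],[95,98,99.5]).round(4))
b=P[max(silhouettes(s,"plain_rack"),key=lambda r:r["confidence"])["mask"]]; print("plain top z",np.percentile(b[:,2],[98,99.5]).round(4),np.median(b,0).round(3))
E
python3 chk.py side6.png
python3 - <<'E'
from h import *
s=snapshot("wrist"); P=cloud(s); M=np.linalg.inv(frame(BD))
save("wrist3.png",s["img"])
Q=(P.reshape(-1,3)@M[:3,:3].T+M[:3,3])[s["z_map"].ravel()>0]*1e3
for n,x0,x1,y in[("divider",-80,-45,4),("plate",-34,-26,50),("board",3,15,90)]:
    k=(Q[:,0]>x0)&(Q[:,0]<x1)&(abs(Q[:,1])<y)&(Q[:,2]>140)&(Q[:,2]<175); print(n,k.sum(),np.percentile(Q[k,2],[10,50,90]).round(1) if k.any() else "")
E
```

```text
E [-60.3  -0.7 256.9] rpy [-0.2 -0.4  0. ] F [-1.1  0.2  0.5] t 9.7167 w 0.0401
[326.9, 192.7, 399.6, 264.8] 2668 off home x,z,y,pitch,yaw [-0.001   0.0035 -0.      0.0012 -0.0006]
board top z [0.1506 0.1517 0.1582]
plain top z [0.0805 0.6419] [ 0.43  -0.219  0.029]
divider 403 [149.4 150.2 151. ]
plate 1487 [142.8 152.7 157.4]
board 1192 [149.4 150.2 150.9]
```

View pics/wrist3.png

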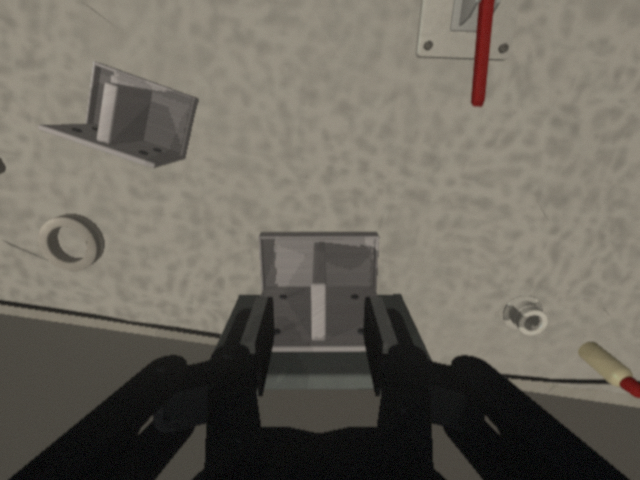

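View pics/side6.png

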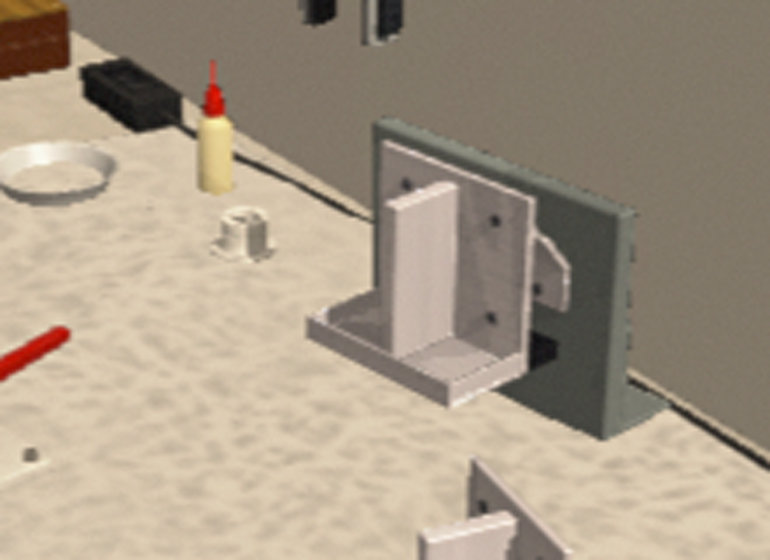

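The wrist camera puts the divider top at 150.2 mm (home 150) and the plate top at 157.4 mm (home 157), with the board top reading a true 150.2 mm. Both pictures show the rack hanging upright against the board with the gripper clear, so I hand in.

```bash
python3 -c "
from workcell import *
print(close_job())"
```

```text
the job is handed in; nothing more can be done
None
```

The gauge rack hangs on the cleat at mid-width, released, and the job is handed in at about 10 s of the 42 s allowed. I lifted it by the divider, tipped it 15° toward the board and put the strip in behind the cleat. I then brought it upright, lowered it until it bottomed (about 18 N at the wrist), opened the fingers and retracted.

**Last checks:**
- **Height:** the wrist camera put the divider top at 150.2 mm and the plate top at 157.4 mm, against 150 and 157 mm when home. The same view read the board top correctly at 150.2 mm.
- **Position:** the side-camera fit was within 1 mm of home in x and y and about 0.1° in tilt and yaw.
- **Other racks:** the arm did not touch the plain rack or the blue look-alike. The plain rack's measured position was unchanged.

**Readings that disagreed:**
- The side-camera fit put the rack 3.5 mm too high. It showed a similar offset while the rack was still in the gripper, so I took the wrist reading instead.
- The first scene-camera fit was 8 mm off in y. I corrected it from the wrist view before gripping.

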